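# Seat a casting in the draw-clamp fixture and hold it clamped

## Task

Set the closed, four-walled aluminium casting gently into the nest of the draw-clamp fixture, lying flat and square between its side guides, and let go of it. Then take the stirrup handle and pull the sprung rod out of its barrel until the dark ring (the clamping-force mark) has come fully into view at the barrel's mouth, so that the jaw clamps the casting against the front stops. Finish while still holding the handle there, with the rod at its mark, and leave the other casting and the clamp blocks where they are.

Things in the scene. Friction and masses are not known exactly. Their poses are not given: they have to be found in the camera images.
- casting_center (a point): centre (half-way up) of the casting to clamp: bare aluminium tray, 60 mm (its x) by 110 mm (its y), walls 26 mm high, four straight outer walls, bosses in the middle standing 2 mm above the rim; 0.1 to 0.2 kg. Lies open side up on the bench, centre 13 mm above it. Grip it across the 60 mm at mid-length; half a turn makes no difference in the nest.
- nest (a point): middle of the nest, at the height where the casting's underside rests (48 mm above the bench). x points away from the rod (drawn along -x), y along the nest's length, z up. The casting lies on two rails at y = 28 to 57 mm either side; between them it is open for fingers to 12 mm below this point. Clamped, the casting's centre comes to x = 0; set down at x = +5 mm it clears stops and jaw.
- fixture: the fixture, fixed: origin under the nest, 14 mm above the bench; axes as nest. Side guides 12 mm above the rails (sloped lips to 17 mm) at y = +/-57.5 mm (2.5 mm clear of the casting's ends). Front stops 18 mm above the rails, 22 mm wide, at y = +/-40 mm, rear faces at x = -30 mm; open jaw pads, 17 mm above the rails, same width, face them at x = +42 mm (12 mm of free play).
- handle (a point): centre of the grip bar of the stirrup (D-shaped) handle: black bar 76 mm long (along the nest's y), 13 mm thick, 60 mm above the bench; two steel arms join it to a cross plate on the rod. Opening behind the bar: 36 mm deep, 76 mm wide, for one finger from above, the other finger in front of the bar. At rest 174 mm from the nest along -x. Axes as nest.
- barrel_mouth (a point): centre of the open front end of the 18 mm spring barrel (lip 21 mm) that the 10 mm steel rod comes out of, 54 mm behind the grip bar at rest; moves with the jaw. 60 mm above the bench; axes as nest. The bearing block round the barrel, 16 to 36 mm behind the mouth at rest, reaches 78 mm above the bench.
- jaw (a joint): travel of the jaw with barrel along -x of the nest (m): 0 open, about 0.012 when it presses a casting on the front stops, 0.018 its own end stop. Light return spring, 1 to 2 N.
- draw_rod (a joint): how far the rod is out of the barrel (m): 0 at rest, 0.025 when the 5 mm wide dark ring begins to show at the mouth, 0.030 when all of it is just out, 0.040 end stop. Inner spring 4.5 N at rest, 11 N at 0.030; it draws the rod back when let go. On pulling, the jaw closes first and then the rod comes out: the handle travels about 42 mm in all.
- other_casting_center (a point): centre (13 mm above its underside) of the other casting, 67 x 100 x 28 mm, with one side broken open and uneven: not to be moved.
- other_casting: the same other casting; origin at its underside.
- casting: the casting to clamp; origin at the centre of its underside, axes as point casting_center.
- block_a: clamp block, 24 x 60 x 29 mm, bystander on the cardboard mat
- block_b: clamp block, 25 x 52 x 21 mm, bystander on the cardboard mat
- block_d: clamp block, 26 x 62 x 28 mm, bystander on the bench at the front right

How it is judged:
By the outcome, as a careful person would: the job done as asked, in the order asked, and still so for the second after the job is handed in, while the arm keeps its last pose, push and grip.
It also fails if it takes over 54 s, if anything falls off the work surface, if the arm or the gripper's body presses on something with over 40 N, if the wrist force passes 120 N, or if a joint passes its speed limit or range.

## Robot

A 6-joint arm with a two-finger parallel gripper is mounted at the origin on a cart in front of the work surface, level with it; the furniture and walls round the work are solid. World frame = base frame: x ahead of the robot, y to its left, z up, the work surface at z = 0. Lengths are in m, angles in degrees, forces in N, time in s.
With the tool pointing down it reaches from about 0.375 to 0.975 m from the base axis. Payload 3.8 kg.
Tool frame: the origin (TCP) lies between the finger pads; the fingertips stand 19 mm ahead of it and the grasp point (between the pads) is the TCP; z points along the fingers, y is the direction in which the jaws open and shut (so a half turn about z gives the same grasp; the last joint's range is limited). The gripper opens to 88 mm and grips with 3 to 60 N. Pads are 18 mm wide; open, the fingers measure 123 mm over their backs; the gripper's body (75 mm by 187 mm) begins 45 mm behind the grasp point.
Start: joints at [-73.791, 15.12, 91.902, -0, 72.978, -2.114], TCP at [0.212, -0.641, 0.258] pointing down, gripper open.
Joint ranges: [-150.88, 150.88], [-54.13, 125.18], [17.81, 147.31], [-75.09, 255.09], [0, 152.58], [-146.25, 146.25]. Speed limits (degrees/s): [147.25, 147.25, 180, 180, 180, 180].

## Interface

Orientations are given as [roll, pitch, yaw] about the fixed x, y, z axes, in that order (R = Rz(yaw) Ry(pitch) Rx(roll)).
In Python, from bench import ctrl gives the robot as it stands. Calls block until the motion is done:
- ctrl.movep(position, orientation): joint-space move of the TCP to a pose.
- ctrl.move_straight(position, orientation=None, feed=0.15): straight line of the TCP; orientation=None keeps the orientation; feed is the mean speed in m/s.
- ctrl.move_joints(angles): joint-space move.
- ctrl.release() and ctrl.close_gripper(newtons=None): open the fingers fully, or close them until they stop; newtons is the grip in N (None keeps the last).
- ctrl.pause(seconds).
- ctrl.inverse_kinematics(position, orientation): joint angles nearest the present ones, or None.
- ctrl.grab_frame(name): name is "scene" or "top" or "wrist"; returns (picture, depth): 420x560x3 uint8, blue, green, red; 420x560 float32, m along the optical axis (not along the pixel's ray), 0 where there is no reading.
- ctrl.get_calibration(name): a dict with "camera_matrix" (3x3 intrinsics, pixels), "pose" (4x4, takes a point from camera to world coordinates); the wrist camera has in their place "hand_eye" (4x4, takes a point from camera to tool coordinates, whose origin is the TCP and whose axes are the flange's). Camera axes: x right, y up, looking along -z (the intrinsics and any distortion apply to the point x, -y, -z); pixel columns grow to the right and rows downward; lengths in m; the calibration is good to about 2 mm. A picture is of the moment at which its call begins: read the wrist's pose just before it. get_calibration takes no time and is no camera call.
A pose or a line that the arm cannot do raises ctrl.PlanningError and nothing moves.
- ctrl.hand_in(): hands the job in, once; it reports no verdict.
Trained networks look in the newest picture that a camera, given by its name, has taken for a name from the list of things; names that differ only in an ending like _2 or _b are one class to them, and where a whole thing is asked for, a point or a joint stands for the part that bears it (a point fixed in the world has none). Each returns a list of dicts, best first, with "confidence" (0 to 1); they miss things now and then, are a little off and sometimes report something else, mostly with a low value. They report only what shows in the picture. A call takes as long as a camera call.
- ctrl.trace(camera, label): "region" (420x560 bool, what is visible of it) and "bbox" ([left, top, right, bottom] in pixels, round what is visible of it).
- ctrl.pinpoint(camera, label): "pixel" ([column, row] in pixels: a listed point, or the origin of a listed thing).
Readings, each from a call of its own:
- ctrl.read_time(): time.
- ctrl.read_joints(): joint angles.
- ctrl.read_qd(): joint speeds.
- ctrl.read_effort(): joint torques, N m.
- ctrl.read_tcp_pos(): TCP position.
- ctrl.read_orientation(): TCP orientation.
- ctrl.read_contact_force(): force on the tool from outside, world axes, zero at the start.
- ctrl.read_moment(): the same for the moment, N m.
- ctrl.read_gripper_width(): finger opening in m.
Only numpy, scipy, OpenCV 4.12 (cv2) and the standard library are available. Lean on these libraries where they do the work, as an engineer would, in place of code of your own. Each camera call takes 0.05 s, during which the arm holds its last target.

## Working session

There is one attempt and no reset: what is moved stays moved. The work goes in short steps, each a Python script; the robot and the scene stay as the last script left them, time stands still between calls to the robot, and variables do not carry over. Pictures are saved under pics/ and viewed, and the job is handed in when it is done.

```bash
mkdir -p pics; ls; python3 - <<'E'
from bench import ctrl
import cv2, numpy as np
for n in ["scene","top","wrist"]:
    im,d=ctrl.grab_frame(n); cv2.imwrite(f"pics/{n}0.png",im); np.save(f"pics/{n}0d.npy",d)
    c=ctrl.get_calibration(n); print(n,{k:np.round(v,4).tolist() for k,v in c.items()})
for n in ["scene","top"]:
    for l in ["casting_center","other_casting_center","nest","handle","barrel_mouth","fixture","casting","block_a"]:
        r=ctrl.pinpoint(n,l); print(n,l,[(np.round(x["pixel"],1).tolist(),round(x["confidence"],2)) for x in r[:3]])
print(ctrl.read_time())
E
```

```text
pics
scene {'camera_matrix': [[418.8954, 0.0, 280.6094], [0.0, 418.8954, 207.6005], [0.0, 0.0, 1.0]], 'pose': [[-0.8947, 0.3087, -0.3228, 0.2433], [-0.4466, -0.6106, 0.6539, 0.7073], [0.0048, 0.7292, 0.6842, 0.7173], [0.0, 0.0, 0.0, 1.0]]}
top {'camera_matrix': [[541.678, 0.0, 270.3114], [0.0, 541.678, 193.3017], [0.0, 0.0, 1.0]], 'pose': [[0.0223, 0.9912, -0.1302, 0.3862], [-0.9997, 0.0225, -0.0006, 0.0509], [0.0024, 0.1302, 0.9915, 1.5988], [0.0, 0.0, 0.0, 1.0]]}
wrist {'camera_matrix': [[300.3076, 0.0, 279.3581], [0.0, 300.3076, 208.5176], [0.0, 0.0, 1.0]], 'hand_eye': [[-0.0005, 0.9517, 0.307, 0.0789], [1.0, 0.0006, -0.0002, -0.0013], [-0.0003, 0.307, -0.9517, -0.1277], [0.0, 0.0, 0.0, 1.0]]}
scene casting_center [([297.3, 281.8], 0.81), ([260.4, 341.0], 0.41), ([374.6, 167.7], 0.3)]
scene other_casting_center []
scene nest [([244.5, 188.7], 0.97)]
scene handle [([304.8, 209.4], 0.79)]
scene barrel_mouth [([286.2, 200.5], 0.88)]
scene fixture [([247.3, 196.9], 0.96)]
scene casting [([307.2, 206.9], 0.73), ([292.6, 287.9], 0.6)]
scene block_a [([164.7, 282.2], 0.92), ([374.9, 164.5], 0.66), ([192.9, 238.9], 0.48)]
top casting_center [([213.3, 239.3], 0.89)]
top other_casting_center [([160.3, 240.7], 0.76)]
top nest [([274.6, 164.5], 0.76), ([212.5, 239.4], 0.56)]
top handle [([267.1, 221.9], 0.81), ([164.4, 240.9], 0.65), ([214.4, 241.4], 0.53)]
top barrel_mouth [([271.9, 205.4], 0.63)]
top fixture [([274.6, 166.7], 0.83), ([163.7, 241.9], 0.44)]
top casting [([218.2, 245.6], 0.85)]
top block_a [([380.1, 251.9], 0.59), ([177.9, 155.0], 0.55), ([218.7, 151.3], 0.52)]
0.95
```

View pics/scene0.png

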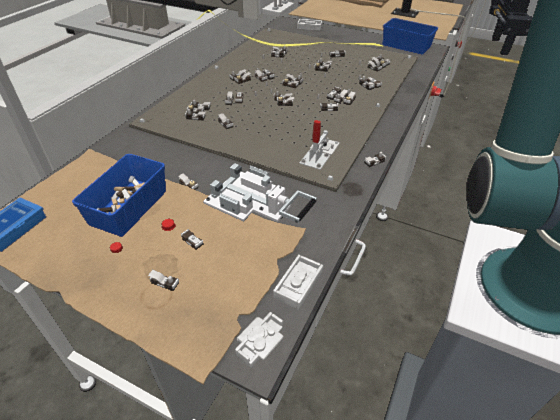

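View pics/top0.png

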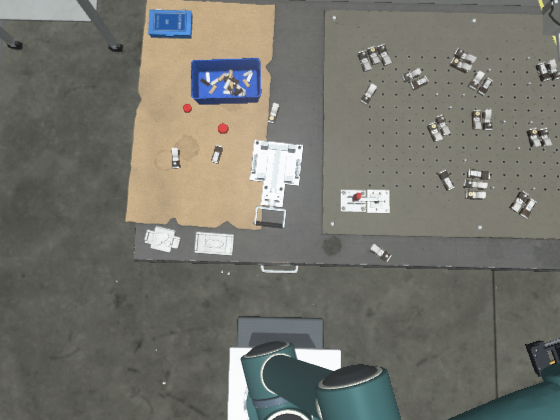

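The scene view shows the closed casting at (298,280), the broken one at (260,338), the fixture nest at about (245,188) and the handle at (300,207). The top view agrees: casting (214,243), other (162,239), handle (268,217). Next, coarse positions from these.

```bash
cat > h.py <<'E'
from bench import ctrl
import cv2, numpy as np
from scipy.spatial.transform import Rotation as Ro
def rot(o): return Ro.from_euler('xyz',o,degrees=True).as_matrix()
def pose(cam):
    c=ctrl.get_calibration(cam); K=np.array(c["camera_matrix"])
    if "pose" in c: T=np.array(c["pose"])
    else:
        W=np.eye(4); W[:3,:3]=rot(ctrl.read_orientation()); W[:3,3]=ctrl.read_tcp_pos(); T=W@np.array(c["hand_eye"])
    return K,T,c
def on_plane(px,z,K,T):
    px=np.atleast_2d(px).astype(float)
    r=np.c_[(px[:,0]-K[0,2])/K[0,0],-(px[:,1]-K[1,2])/K[1,1],-np.ones(len(px))]@T[:3,:3].T
    return T[:3,3]+r*((z-T[2,3])/r[:,2])[:,None]
def proj(P,K,T):
    q=(np.atleast_2d(P)-T[:3,3])@T[:3,:3]
    return np.c_[K[0,0]*q[:,0]/-q[:,2]+K[0,2],K[1,1]*-q[:,1]/-q[:,2]+K[1,2]]
def cloud(d,K,T):
    v,u=np.mgrid[:d.shape[0],:d.shape[1]]
    q=np.stack([(u-K[0,2])/K[0,0]*d,-(v-K[1,2])/K[1,1]*d,-d],-1)
    return q@T[:3,:3].T+T[:3,3]
E
python3 - <<'E'
from h import *
for n,pts in dict(scene=dict(c=([297.3,281.8],.013),n=([244.5,188.7],.048),h=([304.8,209.4],.06),b=([286.2,200.5],.06)),top=dict(c=([213.3,239.3],.013),n=([274.6,164.5],.048),h=([267.1,221.9],.06),b=([271.9,205.4],.06),o=([160.3,240.7],.013))).items():
    K,T,c=pose(n); print(c.keys())
    for k,(p,z) in pts.items(): print(n,k,on_plane(p,z,K,T).round(3))
for k in (["wrist"]): print(ctrl.get_calibration(k).keys())
E
```

```text
dict_keys(['camera_matrix', 'pose'])
scene c [[0.445 0.219 0.013]]
scene n [[0.668 0.047 0.048]]
scene h [[0.501 0.06  0.06 ]]
scene b [[0.553 0.051 0.06 ]]
dict_keys(['camera_matrix', 'pose'])
top c [[0.455 0.215 0.013]]
top n [[0.675 0.041 0.048]]
top h [[0.506 0.059 0.06 ]]
top b [[0.554 0.047 0.06 ]]
top o [[0.448 0.37  0.013]]
dict_keys(['camera_matrix', 'hand_eye'])
```

```bash
python3 - <<'E'
from h import *
print(ctrl.read_orientation())
ctrl.read_time()
p=[0.45,0.215,0.22]
for yaw in (95,-85,85,-95):
    for q in (p,[0.5,0.057,0.08],[0.455,0.06,0.08],[0.672,0.043,0.08]):
        print(yaw,q,np.round(ctrl.inverse_kinematics(q,[180,0,yaw]),1))
E
```

```text
[ 1.79999141e+02 -2.36726844e-03  1.83235221e+01]
95 [0.45, 0.215, 0.22] [ 22.7  -2.5 115.5  -0.   67.1  17.7]
95 [0.5, 0.057, 0.08] [  3.7   7.2 121.9  -0.   50.9  -1.3]
95 [0.455, 0.06, 0.08] [  4.4   2.6 127.   -0.   50.4  -0.6]
95 [0.672, 0.043, 0.08] [  1.5  23.7 100.6  -0.   55.8  -3.5]Traceback (most recent call last):
  File "<stdin>", line 7, in <module>
    return _wrapfunc(a, 'round', decimals=decimals, out=out)
    return _wrapit(obj, method, *args, **kwds)
    result = getattr(arr, method)(*args, **kwds)
TypeError: unsupported operand type(s) for *: 'NoneType' and 'float'
```

```bash
python3 - <<'E'
from h import *
ctrl.movep([0.6,0.06,0.24],[180,0,90])
def look(tag,labels):
    K,T,c=pose("wrist"); im,d=ctrl.grab_frame("wrist")
    cv2.imwrite(f"pics/{tag}.png",im); np.savez(f"pics/{tag}.npz",im=im,d=d,K=K,T=T)
    for l,z in labels:
        r=ctrl.pinpoint("wrist",l)
        for x in r[:2]: print(tag,l,np.round(x["pixel"],1),round(x["confidence"],2),on_plane(x["pixel"],z,K,T).round(4)[0])
look("fx",[("nest",.048),("fixture",.014),("handle",.06),("barrel_mouth",.06)])
ctrl.movep([0.45,0.215,0.22],[180,0,90])
look("ca",[("casting_center",.013),("casting",0)])
r=ctrl.trace("wrist","casting")
for x in r[:2]: print(x["confidence"],x["bbox"],x["region"].sum())
if r: np.save("pics/ca_mask.npy",r[0]["region"])
print(ctrl.read_time(), ctrl.read_contact_force())
E
```

```text
fx nest [345.5 205.9] 0.74 [0.6728 0.0395 0.048 ]
fx fixture [342.1 200.1] 0.59 [0.676  0.0363 0.014 ]
fx handle [186.3 197. ] 0.82 [0.5    0.0535 0.06  ]
fx barrel_mouth [237.5 200.5] 0.89 [0.5543 0.0495 0.06  ]
fx barrel_mouth [341.2 196.9] 0.15 [0.6648 0.0533 0.06  ]
ca casting_center [272.9 187.6] 0.83 [0.4427 0.2125 0.013 ]
ca casting [272.3 184.3] 0.59 [0.4417 0.2133 0.    ]
0.8 [245.6, 137.7, 304.4, 238.7] 5396
5.0917 [ 0.2413382  -0.28911356 -0.41856146]
```

View pics/fx.png

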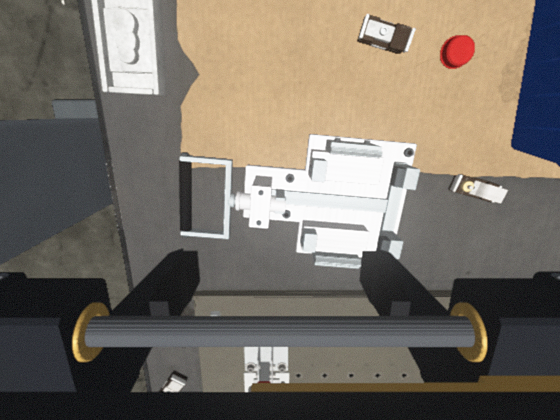

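View pics/ca.png

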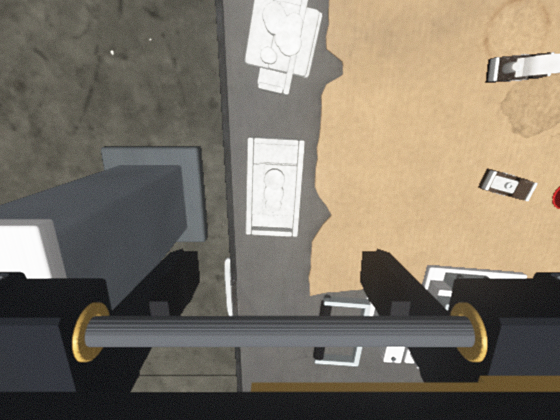

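```bash
python3 - <<'E'
from h import *
def rect(m,z):
    """warp image to plane z; 1px=0.5mm, up=+x, left=+y"""
    pass
d=np.load("pics/ca.npz"); P=cloud(d["d"],d["K"],d["T"]); m=np.load("pics/ca_mask.npy")
q=P[m]; print("z pct",np.percentile(q[:,2],[5,25,50,75,95]).round(4))
sel=q[(q[:,2]>0.017)&(q[:,2]<0.04)]
for zz in (0.012,0.017,0.022):
    s=q[q[:,2]>zz][:,:2]; print(zz,cv2.minAreaRect((s*1000).astype(np.float32)))
cs,_=cv2.findContours(m.astype(np.uint8),0,2); c=max(cs,key=cv2.contourArea)[:,0,:].astype(float)
w=on_plane(c,0.026,d["K"],d["T"])[:,:2]; print(cv2.minAreaRect((w*1000).astype(np.float32)))
for tag,x0,x1,y0,y1,z in (("ca",.37,.52,.13,.29,.026),("fx",.47,.75,-.06,.14,.06)):
    d=np.load(f"pics/{tag}.npz")
    s=2500 if tag=="fx" else 3500
    xs=np.arange(x0,x1,1/s); ys=np.arange(y1,y0,-1/s)
    X,Y=np.meshgrid(xs,ys)  # cols=x, rows = y descending
    p=proj(np.c_[X.ravel(),Y.ravel(),np.full(X.size,z)],d["K"],d["T"]).astype(np.float32).reshape(*X.shape,2)
    im=cv2.remap(d["im"],p[...,0],p[...,1],cv2.INTER_CUBIC)
    for k in range(int(x0*100)+1,int(x1*100)+1): cv2.putText(im,"|",(int((k/100-x0)*s)-4,8),0,.35,(0,0,255),1)
    print(im.shape); cv2.imwrite(f"pics/{tag}_rect.png",im)
E
```

```text
z pct [0.0119 0.0139 0.0182 0.0266 0.0284]
0.012 ((444.3497314453125, 227.372802734375), (136.8911590576172, 59.9370231628418), 86.94754791259766)
0.017 ((444.3497314453125, 227.372802734375), (136.8911590576172, 59.9370231628418), 86.94754791259766)
0.022 ((444.3497314453125, 227.372802734375), (136.8911590576172, 59.9370231628418), 86.94754791259766)
((443.7997741699219, 215.14205932617188), (111.97409057617188, 61.33440399169922), 87.13652801513672)
(560, 525, 3)
(500, 700, 3)
```

View pics/ca_rect.png

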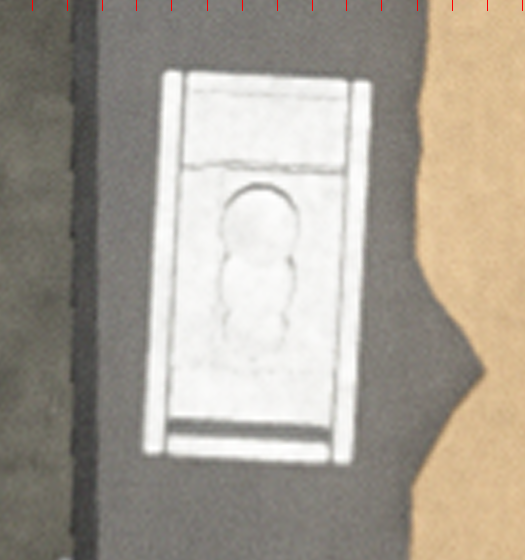

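View pics/fx_rect.png

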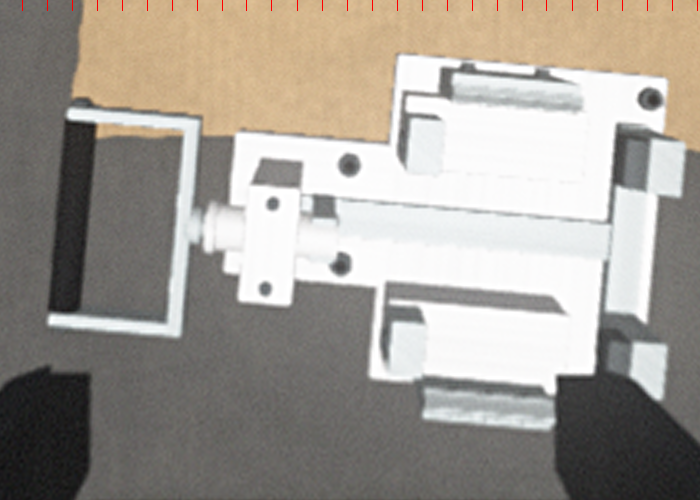

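The rectified pictures give the casting's centre at (0.4436, 0.2137) with its x axis at about −3°; it measures 59.8 x 109.6 mm, which fits. The handle and the nest agree at about −4.7°. I'll overlay a fixture model to refine the nest pose.

```bash
cat > ov.py <<'E'
from h import *
def boxes():
    B=[]
    for s in (1,-1):
        y=40*s
        B.append(np.array([[-30,y-11,18],[-30,y+11,18]]))
        B.append(np.array([[42,y-11,17],[42,y+11,17]]))
        B.append(np.array([[-28,57.5*s,12],[28,57.5*s,12]]))
        B.append(np.array([[-28,28*s,0],[28,28*s,0],[28,57*s,0],[-28,57*s,0]]))
    B.append(np.array([[-180.5,-38,18.5],[-180.5,38,18.5],[-167.5,38,18.5],[-167.5,-38,18.5],[-180.5,-38,18.5]]))
    return B
def overlay(im,K,T,n,a,S=4,crop=(160,110,440,280)):
    R=Ro.from_euler('z',a,degrees=True).as_matrix()
    x0,y0,x1,y1=crop; o=cv2.resize(im[y0:y1,x0:x1],None,fx=S,fy=S,interpolation=cv2.INTER_CUBIC)
    for b in boxes():
        p=proj((b/1000)@R.T+[n[0],n[1],.048],K,T)
        p=((p-[x0,y0]+.5)*S-.5).round().astype(int)
        cv2.polylines(o,[p],False,(0,0,255),1)
    return o
E
python3 - <<'E'
from ov import *
d=np.load("pics/fx.npz")
o=overlay(d["im"],d["K"],d["T"],(.6727,.040),-4.7,crop=(290,120,430,280),S=3)
o2=overlay(d["im"],d["K"],d["T"],(.6727,.040),-4.7,crop=(165,140,265,260),S=3)
h=max(o.shape[0],o2.shape[0]); f=np.zeros((h,o.shape[1]+o2.shape[1],3),np.uint8); f[:o2.shape[0],:o2.shape[1]]=o2; f[:o.shape[0],o2.shape[1]:]=o
print(f.shape);cv2.imwrite("pics/ov1.png",f)
E
```

```text
(480, 720, 3)
```

View pics/ov1.png

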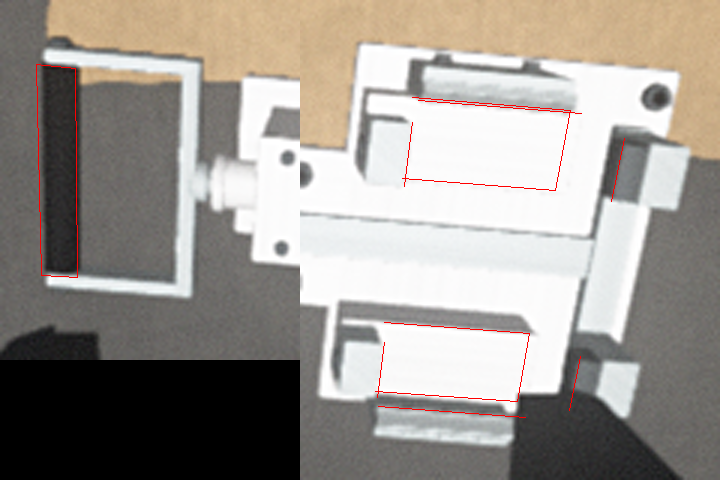

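```bash
python3 - <<'E'
from ov import *
d=np.load("pics/fx.npz"); P=cloud(d["d"],d["K"],d["T"]).reshape(-1,3)
R=Ro.from_euler('z',-4.7,degrees=True).as_matrix()
q=(P-[.6727,.04,.048])@R*1000
for yl in (-20,-10,0,10,20,40,-40):
    row=[]
    for x in range(-150,80,6):
        s=q[(abs(q[:,0]-x)<3)&(abs(q[:,1]-yl)<4)]
        row.append(f"{x}:{np.median(s[:,2]):.0f}" if len(s) else f"{x}:-")
    print(yl,' '.join(row))
E
```

```text
-20 -150:-48 -144:-48 -138:- -132:19 -126:18 -120:- -114:-23 -108:-23 -102:30 -96:31 -90:31 -84:30 -78:-23 -72:-23 -66:-19 -60:-21 -54:-23 -48:-23 -42:-23 -36:-23 -30:-23 -24:-23 -18:-23 -12:-23 -6:-23 0:-23 6:-24 12:-23 18:-23 24:-23 30:-23 36:-23 42:-23 48:-23 54:-12 60:-12 66:-12 72:-23 78:-
-10 -150:-48 -144:-47 -138:- -132:18 -126:18 -120:-17 -114:18 -108:18 -102:31 -96:31 -90:31 -84:30 -78:20 -72:19 -66:-15 -60:-23 -54:-23 -48:-21 -42:-22 -36:-22 -30:-18 -24:-22 -18:-15 -12:-22 -6:-19 0:-18 6:-22 12:-15 18:-22 24:-16 30:-22 36:-15 42:-22 48:-16 54:-13 60:-12 66:-12 72:-23 78:-
0 -150:-47 -144:-48 -138:- -132:-47 -126:234 -120:183 -114:21 -108:21 -102:30 -96:31 -90:31 -84:22 -78:22 -72:21 -66:-14 -60:-14 -54:-14 -48:-14 -42:-14 -36:-14 -30:-14 -24:-14 -18:-14 -12:-14 -6:-14 0:-14 6:-14 12:-14 18:-14 24:-14 30:-14 36:-14 42:-14 48:-14 54:-12 60:-12 66:-12 72:-23 78:-
10 -150:-48 -144:-48 -138:- -132:-46 -126:242 -120:196 -114:13 -108:14 -102:31 -96:30 -90:31 -84:18 -78:-6 -72:-2 -66:-23 -60:-23 -54:-23 -48:-23 -42:-23 -36:-22 -30:192 -24:234 -18:-23 -12:-23 -6:-23 0:-23 6:-23 12:
[... 227 characters left out ...]
23 -42:-23 -36:-24 -30:200 -24:242 -18:-23 -12:-23 -6:-23 0:-23 6:-23 12:-23 18:-23 24:-23 30:-23 36:-23 42:-23 48:-23 54:-13 60:-12 66:-13 72:-24 78:-
40 -150:248 -144:254 -138:259 -132:257 -126:253 -120:253 -114:253 -108:253 -102:254 -96:254 -90:255 -84:271 -78:271 -72:271 -66:271 -60:271 -54:271 -48:271 -42:271 -36:271 -30:271 -24:262 -18:262 -12:262 -6:261 0:1 6:1 12:1 18:1 24:1 30:1 36:- 42:9 48:16 54:17 60:18 66:18 72:- 78:-
-40 -150:13 -144:15 -138:17 -132:14 -126:-47 -120:-48 -114:-47 -108:-48 -102:- -96:- -90:- -84:-47 -78:-47 -72:-47 -66:-48 -60:-48 -54:-48 -48:-23 -42:18 -36:19 -30:19 -24:1 -18:1 -12:1 -6:1 0:1 6:0 12:1 18:1 24:1 30:1 36:- 42:8 48:-13 54:18 60:18 66:18 72:-23 78:-
```

The overlay fits the stops, rails, guides and bar closely: nest (0.6727, 0.0400), x axis −4.7°. The depth rows show nothing in the finger paths above −12 mm. Next, pick up the casting.

```bash
python3 - <<'E'
from h import *
o=[180,0,87.0]
ctrl.movep([.4436,.2137,.10],o)
ctrl.move_straight([.4436,.2137,.0215],o,feed=.08)
print(ctrl.read_contact_force())
ctrl.close_gripper(20); print(ctrl.read_gripper_width())
ctrl.move_straight([.4436,.2137,.15],o,feed=.12)
print(ctrl.read_contact_force(),ctrl.read_gripper_width(),ctrl.read_tcp_pos(),ctrl.read_orientation())
K,T,c=pose("wrist"); im,d=ctrl.grab_frame("wrist"); cv2.imwrite("pics/held.png",im); np.savez("pics/held.npz",im=im,d=d,K=K,T=T)
r=ctrl.pinpoint("wrist","casting_center")
W=np.eye(4);W[:3,:3]=rot(ctrl.read_orientation());W[:3,3]=ctrl.read_tcp_pos()
for x in r[:2]:
    p=on_plane(x["pixel"],W[2,3]-.0085,K,T)[0]; print(x["confidence"],x["pixel"],(p-W[:3,3])@W[:3,:3])
print(ctrl.read_time())
E
```

```text
[0.3094931  1.17622653 0.20621104]
0.05971096517928399
[-0.51312637  0.29339691 -1.3490516 ] 0.05977253841148399 [0.44291028 0.21337914 0.14905165] [-1.79907122e+02  4.71496260e-02  8.69989915e+01]
0.71 [279.3, 277.2] [-0.00052745 -0.00131291  0.00850304]
8.6333
```

View pics/held.png

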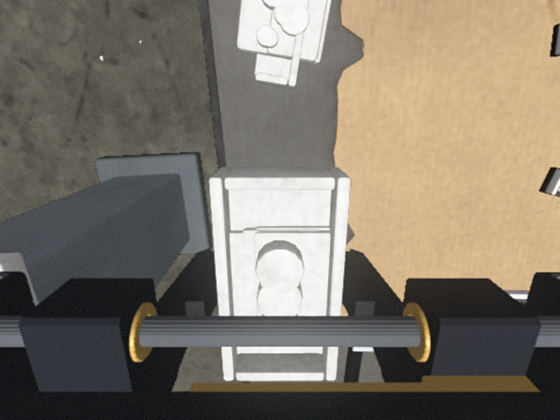

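```bash
python3 - <<'E'
from h import *
d=np.load("pics/held.npz");K=d["K"];c=ctrl.get_calibration("wrist");H=np.array(c["hand_eye"])
g=cv2.cvtColor(d["im"],cv2.COLOR_BGR2GRAY)
print(g[160:190,280], g[370:395,280])
for px in ([211,170],[349,171],[280,170],[280,380],[222,380],[337,380],[215,250],[344.5,250]):
    r=np.array([(px[0]-K[0,2])/K[0,0],-(px[1]-K[1,2])/K[1,1],-1])@H[:3,:3].T
    for z in (-.0045,):
        print(px,(H[:3,3]+r*((z-H[2,3])/r[2])).round(4))
E
```

```text
[120 119 119 117 124 116 118 120 117 127 121 125 136 135 139 139 138 176
 227 239 241 240 240 237 237 237 236 234 231 228] [128 143 174 237 248 246 244 243 244 246 206 132 102  90  90  90  86  94
  89  95  90  78  46  40  40]
[211, 170] [ 0.0577 -0.0296 -0.0045]
[349, 171] [ 0.0572  0.0276 -0.0045]
[280, 170] [ 0.0577 -0.001  -0.0045]
[280, 380] [-0.0544 -0.001  -0.0045]
[222, 380] [-0.0543 -0.0317 -0.0045]
[337, 380] [-0.0544  0.0291 -0.0045]
[215, 250] [ 0.0212 -0.0303 -0.0045]
[344.5, 250] [ 0.0212  0.0281 -0.0045]
```

The grip is sound: 59.7 mm width, and the rim ends at ±54.3 mm, so it is centred. Now carry it over and stop just above the guides to check.

```bash
python3 - <<'E'
from ov import *
a=-4.7; R=rot([0,0,a]); n=np.array([.6727,.040,.048]); o=[180,0,90+a]
t=n+R@[.005,0,0]
ctrl.move_straight([*t[:2],.15],o,feed=.25)
ctrl.move_straight([*t[:2],.098],o,feed=.12)
ctrl.pause(.15)
p=np.array(ctrl.read_tcp_pos()); print(p,((p-n)@R).round(4),ctrl.read_orientation(),ctrl.read_contact_force(),ctrl.read_time())
K,T,c=pose("wrist"); im,d=ctrl.grab_frame("wrist"); np.savez("pics/pre.npz",im=im,d=d,K=K,T=T)
cv2.imwrite("pics/pre.png",overlay(im,K,T,n,a,S=1.4,crop=(0,0,560,420)))
s,_=ctrl.grab_frame("scene"); cv2.imwrite("pics/pre_s.png",cv2.resize(s[130:250,180:340],None,fx=4,fy=4,interpolation=2))
E
```

```text
[0.67866813 0.03967454 0.09936486] [0.006  0.0002 0.0514] [ 1.79866500e+02 -1.52055543e-02  8.53045419e+01] [-0.1686396   0.18962875 -0.43508262] 10.6833
```

View pics/pre.png

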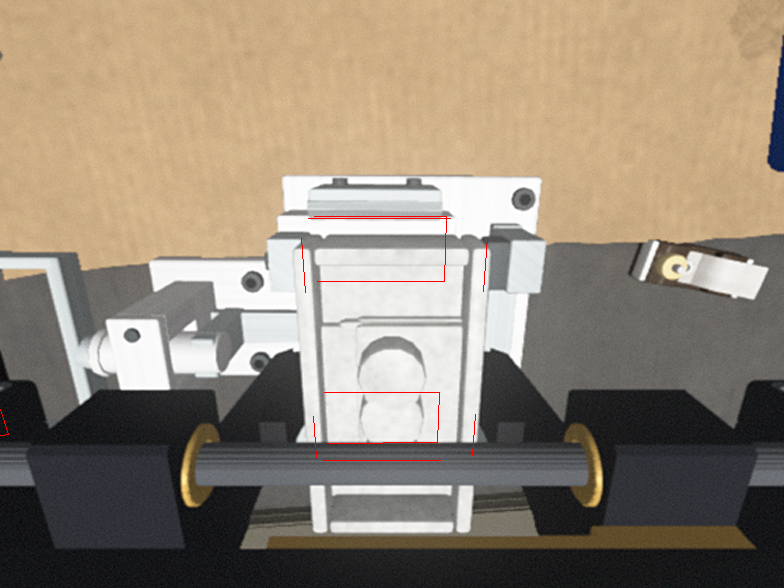

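View pics/pre_s.png

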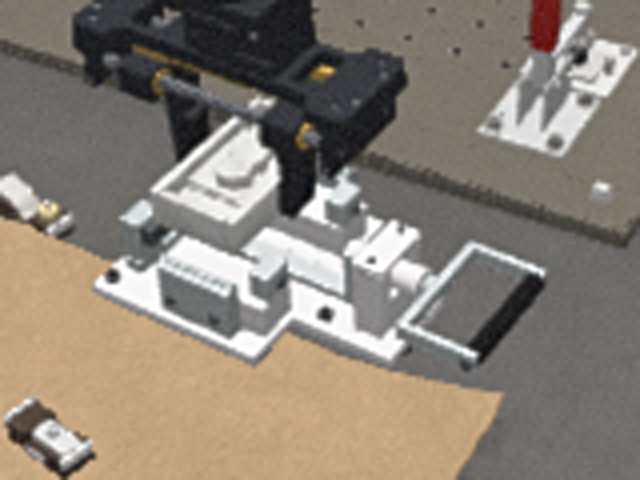

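```bash
python3 - <<'E'
from ov import *
d=np.load("pics/pre.npz")
o=overlay(d["im"],d["K"],d["T"],(.6727,.040),-4.7,crop=(190,120,350,220),S=5); r=cv2.resize(d["im"][120:220,190:350],None,fx=5,fy=5,interpolation=2)
cv2.imwrite("pics/z1.png",o[:, :])
d=np.load("pics/fx.npz")
o=overlay(d["im"],d["K"],d["T"],(.6727,.040),-4.7,crop=(300,125,400,275),S=4); r=cv2.resize(d["im"][125:275,300:400],None,fx=4,fy=4,interpolation=2)
cv2.imwrite("pics/z2.png",np.hstack([o,r])); 
E
```

```text
(no output)
```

View pics/z1.png

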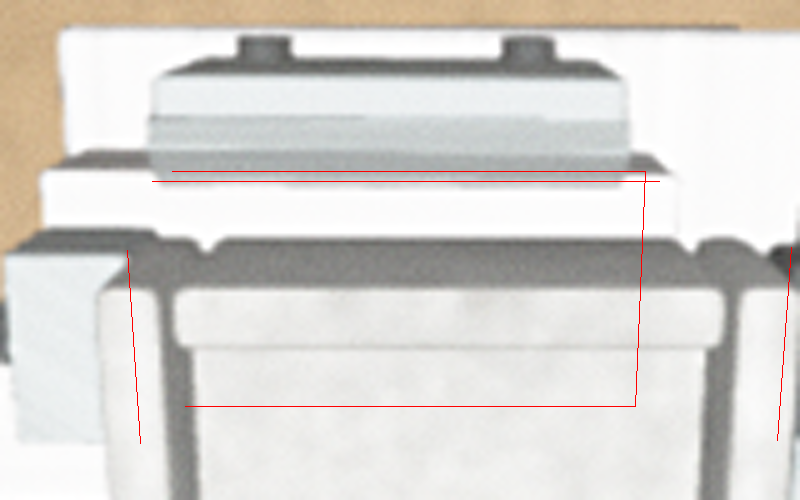

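View pics/z2.png

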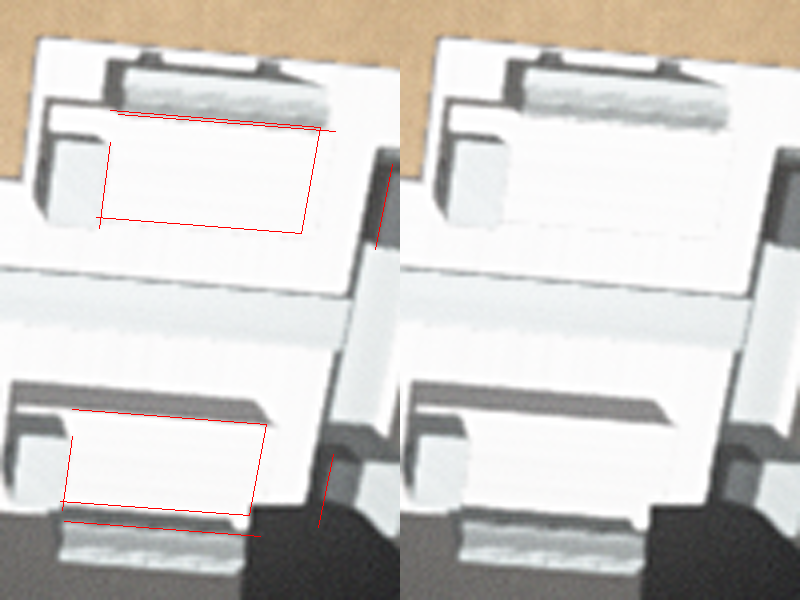

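The stops, guides and pad edges agree with the model within about 1 px (0.5 mm), so I'll lower and let go.

```bash
python3 - <<'E'
from ov import *
a=-4.7; R=rot([0,0,a]); n=np.array([.6727,.040,.048]); o=[180,0,90+a]
t=n+R@[.005,0,0]
ctrl.move_straight([*t[:2],.075],o,feed=.06)
ctrl.pause(.1); f0=np.array(ctrl.read_contact_force()); print(f0,ctrl.read_tcp_pos())
z=.075
while z>.0675:
    z-=.0008
    ctrl.move_straight([*t[:2],z],o,feed=.02)
    f=np.array(ctrl.read_contact_force()); p=np.array(ctrl.read_tcp_pos())
    print(round(z,4),p.round(4)[2],(f-f0).round(2))
    if f[2]-f0[2]>2.0: break
print(((np.array(ctrl.read_tcp_pos())-n)@R).round(4),ctrl.read_time())
s,_=ctrl.grab_frame("scene"); cv2.imwrite("pics/low_s.png",cv2.resize(s[130:250,180:340],None,fx=4,fy=4,interpolation=2))
E
```

```text
[ 0.97422214 -0.14177295 -0.97589537] [0.67788105 0.03961627 0.07506769]
0.0742 0.0745 [-1.84  0.39  0.38]
0.0734 0.0734 [-0.43  0.45 -0.54]
0.0726 0.0725 [-1.28  0.66  0.18]
0.0718 0.0717 [-1.73  0.01  0.64]
0.071 0.0709 [-1.04  0.65  0.5 ]
0.0702 0.0701 [-0.94 -0.67  0.9 ]
0.0694 0.0698 [-1.57  0.9   1.91]
0.0686 0.0698 [-4.47 -0.63  5.83]
[0.0052 0.     0.0218] 13.4167
```

View pics/low_s.png

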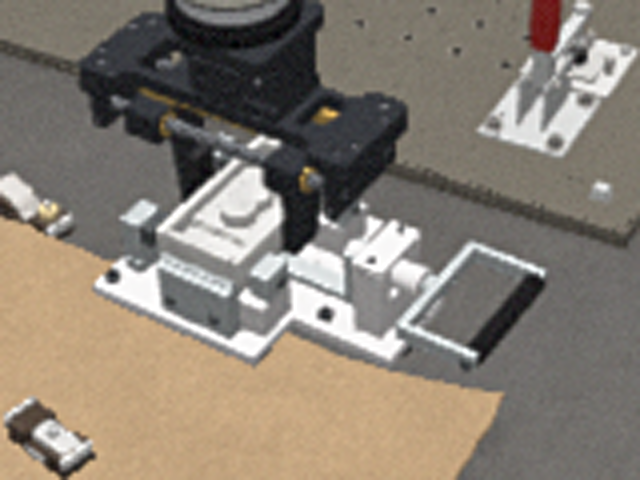

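Contact came at z = 0.0698 against the expected 0.0695, so the casting is on the rails. I'll relieve the push, release and check.

```bash
python3 - <<'E'
from ov import *
a=-4.7; R=rot([0,0,a]); n=np.array([.6727,.040,.048]); o=[180,0,90+a]
t=n+R@[.005,0,0]
ctrl.move_straight([*t[:2],.0696],o,feed=.02)
ctrl.release(); print(ctrl.read_gripper_width(),ctrl.read_contact_force())
ctrl.move_straight([*t[:2],.12],o,feed=.12)
u=n+R@[-.09,0,0]
ctrl.movep([*u[:2],.21],o); ctrl.pause(.1)
K,T,c=pose("wrist"); im,d=ctrl.grab_frame("wrist"); np.savez("pics/set.npz",im=im,d=d,K=K,T=T)
cv2.imwrite("pics/set.png",overlay(im,K,T,n,a,S=1.4,crop=(0,0,560,420)))
for l,z in (("casting_center",.061),("handle",.06),("barrel_mouth",.06)):
    for x in ctrl.pinpoint("wrist",l)[:1]:
        p=on_plane(x["pixel"],z,K,T)[0]; print(l,x["confidence"],np.round(x["pixel"],1),((p-n)@R).round(4))
P=cloud(d,K,T).reshape(-1,3); q=(P-n)@R*1000
for cx,cy in ((-24,45),(28,45),(-24,-45),(30,-45),(3,52),(3,-52),(-20,0),(30,0)):
    s=q[(abs(q[:,0]-cx)<3)&(abs(q[:,1]-cy)<3)]; print((cx,cy),np.percentile(s[:,2],[20,80]).round(1) if len(s) else None)
print(ctrl.read_time())
E
```

```text
0.08826498949000722 [-0.23039922  0.04429398 -0.51697242]
casting_center 0.71 [381.  200.5] [ 0.0051 -0.0002  0.013 ]
handle 0.87 [193.8 200.3] [-0.1735 -0.0003  0.012 ]
barrel_mouth 0.71 [248.5 198.6] [-0.1211  0.0014  0.012 ]
(-24, 45) [11.3 26.5]
(28, 45) [13.7 26.2]
(-24, -45) [11.9 26.6]
(30, -45) [15.4 26.6]
(3, 52) [21.1 27.2]
(3, -52) [12.4 17. ]
(-20, 0) [-13.9  26.7]
(30, 0) [20.  26.6]
15.75
```

View pics/set.png

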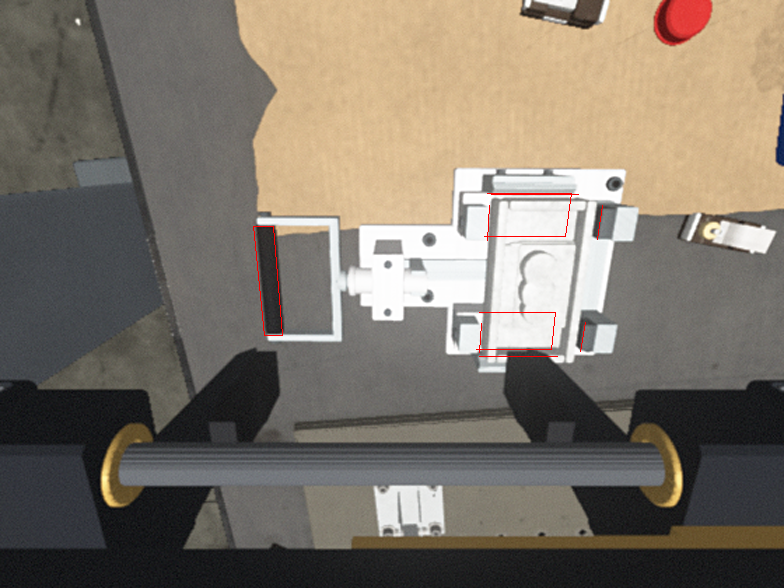

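The picture shows the casting square in the nest: centre (+5.1, −0.2) mm, rim about 26.5 mm at all sampled spots, and the jaw pads clear. The handle is at −173.5 mm. With the gripper open, only an off-centre entry fits the stirrup: the back finger goes mid-opening, then closing draws the bar to the middle.

```bash
python3 - <<'E'
from ov import *
a=-4.7; R=rot([0,0,a]); n=np.array([.6727,.040,.048]); o=[180,0,90+a]
u=n+R@[-.2015,0,0]
ctrl.movep([*u[:2],.13],o)
ctrl.move_straight([*u[:2],.095],o,feed=.1); ctrl.pause(.1)
p=np.array(ctrl.read_tcp_pos()); print(((p-n)@R).round(4),ctrl.read_contact_force())
K,T,c=pose("wrist"); im,d=ctrl.grab_frame("wrist"); np.savez("pics/hd.npz",im=im,d=d,K=K,T=T); cv2.imwrite("pics/hd.png",im)
s,_=ctrl.grab_frame("scene"); cv2.imwrite("pics/hd_s.png",cv2.resize(s[130:250,200:360],None,fx=4,fy=4,interpolation=2))
print(ctrl.read_time())
E
```

```text
[-2.002e-01  1.000e-04  4.790e-02] [ 0.36306137 -0.09835814 -0.41667762]
17.0583
```

View pics/hd.png

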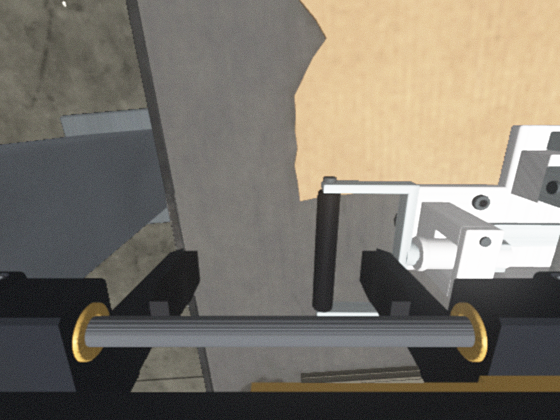

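View pics/hd_s.png

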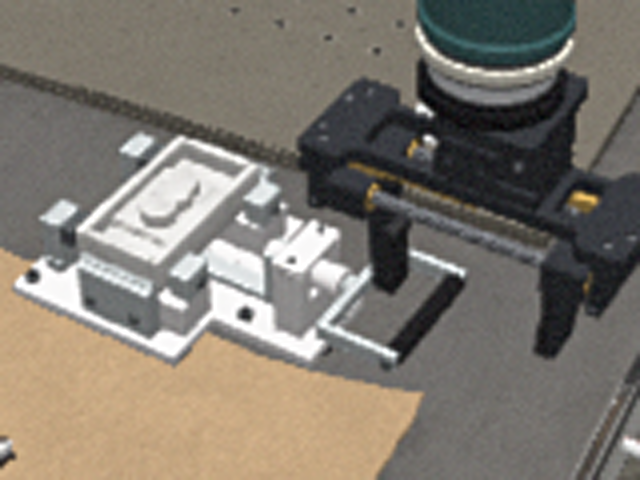

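The back finger hangs over the stirrup opening and the front one is clear in front of the bar. Go down and close.

```bash
python3 - <<'E'
from ov import *
a=-4.7; R=rot([0,0,a]); n=np.array([.6727,.040,.048]); o=[180,0,90+a]
u=n+R@[-.2020,0,0]
for z in (.082,.070,.060):
    ctrl.move_straight([*u[:2],z],o,feed=.08)
    f=np.array(ctrl.read_contact_force()); print(z,f.round(2))
    if np.linalg.norm(f)>8: raise SystemExit("contact")
ctrl.close_gripper(25)
p=np.array(ctrl.read_tcp_pos()); print(((p-n)@R).round(4),ctrl.read_contact_force(),ctrl.read_gripper_width(),ctrl.read_time())
K,T,c=pose("wrist"); im,d=ctrl.grab_frame("wrist"); np.savez("pics/gr.npz",im=im,d=d,K=K,T=T); cv2.imwrite("pics/gr.png",im)
s,_=ctrl.grab_frame("scene"); cv2.imwrite("pics/gr_s.png",cv2.resize(s[130:250,200:360],None,fx=4,fy=4,interpolation=2))
E
```

```text
0.082 [-0.33 -0.31 -0.24]
0.07 [ 0.37 -0.61 -0.15]
0.06 [-0.5   0.23  0.54]
[-0.1997  0.0002  0.0126] [ 6.97314071 -0.96221474 -4.93664475] 0.011481081325584437 19.0917
```

View pics/gr.png

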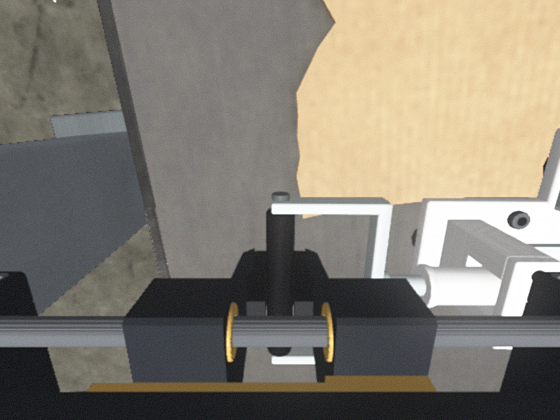

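View pics/gr_s.png

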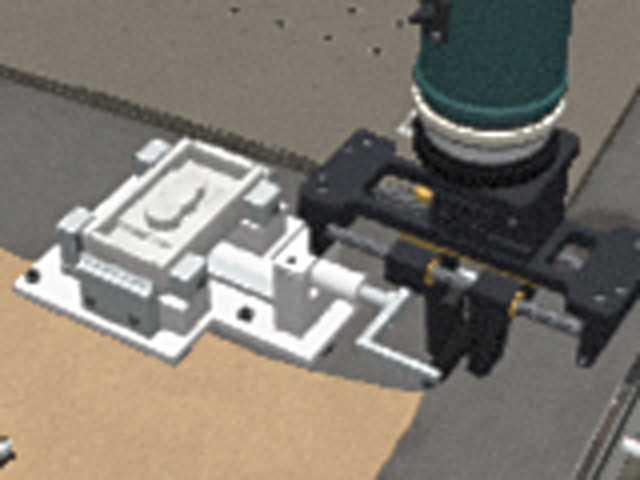

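The bar is gripped at 11.5 mm width with the handle at about −200 mm. The jaw already touches the casting and part of the rod is out. Pull on slowly while watching force and picture.

```bash
python3 - <<'E'
from ov import *
a=-4.7; R=rot([0,0,a]); n=np.array([.6727,.040,.048]); o=[180,0,90+a]
for x in (-.206,-.211,-.2155):
    u=n+R@[x,0,0]
    ctrl.move_straight([*u[:2],.060],o,feed=.03); ctrl.pause(.1)
    p=np.array(ctrl.read_tcp_pos()); print(((p-n)@R).round(4),(np.array(ctrl.read_contact_force())@R).round(2),round(ctrl.read_gripper_width(),4),ctrl.read_time())
K,T,c=pose("wrist"); im,d=ctrl.grab_frame("wrist"); np.savez("pics/p1.npz",im=im,d=d,K=K,T=T)
cv2.imwrite("pics/p1.png",cv2.resize(im[180:330,360:560],None,fx=4,fy=4,interpolation=2)); cv2.imwrite("pics/p1f.png",im)
for l in ("barrel_mouth","handle"):
    for x in ctrl.pinpoint("wrist",l)[:2]:
        q=on_plane(x["pixel"],.06,K,T)[0]; print(l,x["confidence"],np.round(x["pixel"],1),((q-n)@R).round(4))
s,_=ctrl.grab_frame("scene"); cv2.imwrite("pics/p1_s.png",cv2.resize(s[140:240,220:350],None,fx=6,fy=6,interpolation=2))
E
```

```text
[-2.035e-01  2.000e-04  1.260e-02] [ 8.02 -0.01 -4.61] 0.0118 19.575
[-0.2082  0.0003  0.0127] [ 9.3   0.13 -6.09] 0.0119 19.9917
[-0.2124  0.0003  0.0127] [11.19 -0.1  -7.61] 0.0116 20.3917
barrel_mouth 0.83 [448.  287.1] [-0.1306 -0.0015  0.012 ]
handle 0.88 [278.8 284.9] [-2.14e-01  2.00e-04  1.20e-02]
```

View pics/p1.png

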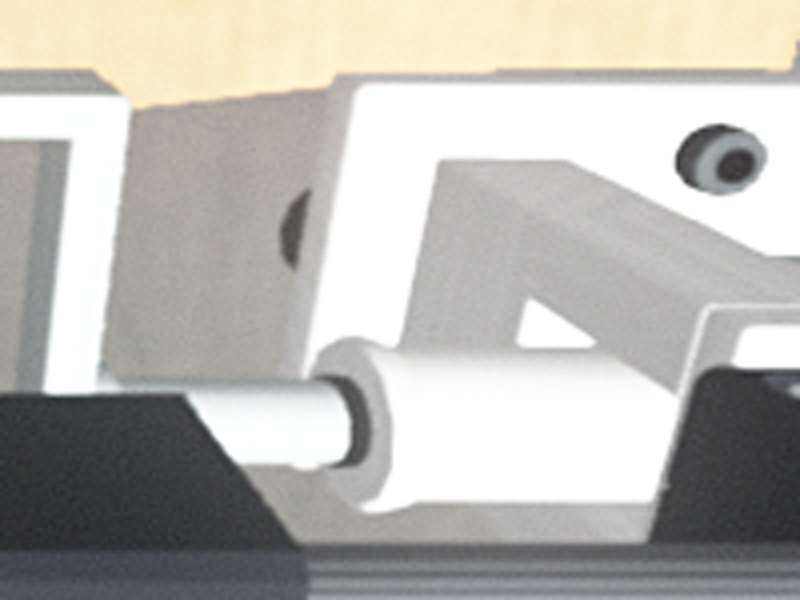

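View pics/p1_s.png

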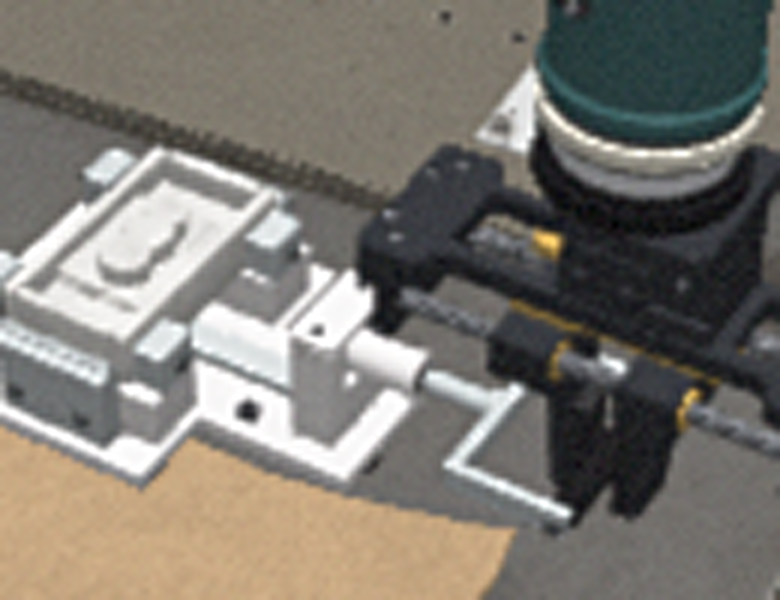

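About 3–4 mm of the dark ring already shows at the mouth, at (360,420) in the enlarged wrist view. The jaw is on the casting and the force rises smoothly, as the spring should. Pull roughly 6 mm more.

```bash
python3 - <<'E'
from ov import *
a=-4.7; R=rot([0,0,a]); n=np.array([.6727,.040,.048]); o=[180,0,90+a]
for x,z in ((-.2185,.0595),(-.2218,.059)):
    u=n+R@[x,0,0]
    ctrl.move_straight([*u[:2],z],o,feed=.03); ctrl.pause(.2)
    p=np.array(ctrl.read_tcp_pos()); print(((p-n)@R).round(4),(np.array(ctrl.read_contact_force())@R).round(2),round(ctrl.read_gripper_width(),4),ctrl.read_time())
K,T,c=pose("wrist"); im,d=ctrl.grab_frame("wrist"); np.savez("pics/p2.npz",im=im,d=d,K=K,T=T)
cv2.imwrite("pics/p2.png",cv2.resize(im[180:330,360:560],None,fx=4,fy=4,interpolation=2))
for l in ("barrel_mouth","handle"):
    for x in ctrl.pinpoint("wrist",l)[:2]:
        q=on_plane(x["pixel"],.06,K,T)[0]; print(l,x["confidence"],np.round(x["pixel"],1),((q-n)@R).round(4))
s,_=ctrl.grab_frame("scene"); cv2.imwrite("pics/p2_s.png",cv2.resize(s[140:240,220:350],None,fx=6,fy=6,interpolation=2))
E
```

```text
[-0.2147  0.0003  0.0127] [10.95  0.13 -6.49] 0.0113 21.0417
[-0.2173  0.0003  0.0126] [10.19  1.15 -5.28] 0.0115 21.5
barrel_mouth 0.94 [455.7 285.1] [-0.1317 -0.0004  0.012 ]
handle 0.94 [278.  284.1] [-0.2193  0.0007  0.012 ]
```

View pics/p2.png

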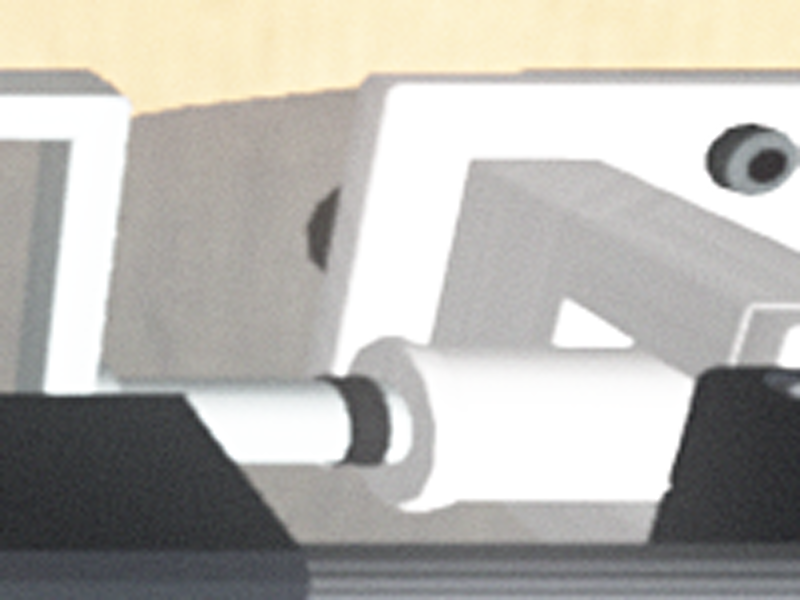

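View pics/p2_s.png

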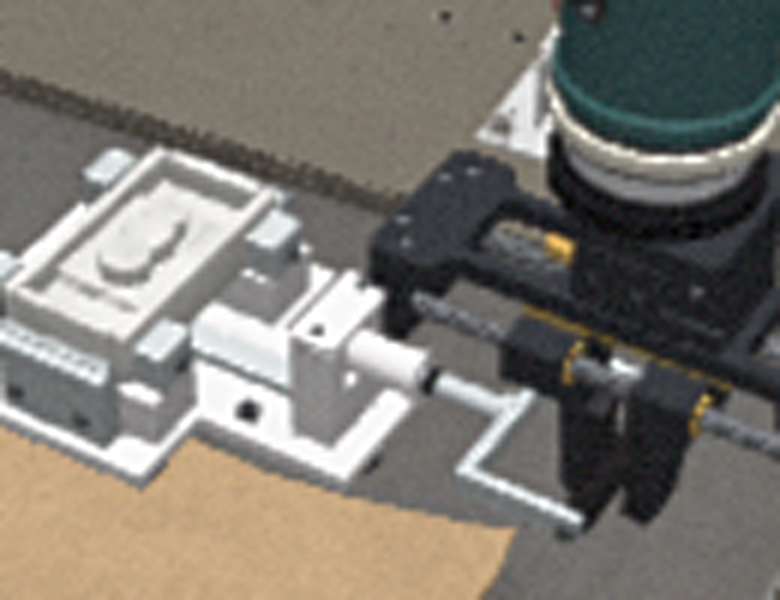

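The whole dark ring is out at (365,420) in the enlarged view, with about 2–3 mm of bright rod between it and the lip, so the rod is at roughly 32–33 mm. Check it holds steady, then hand in.

```bash
python3 - <<'E'
from ov import *
a=-4.7; R=rot([0,0,a]); n=np.array([.6727,.040,.048])
ctrl.pause(1.0)
p=np.array(ctrl.read_tcp_pos()); print(((p-n)@R).round(4),(np.array(ctrl.read_contact_force())@R).round(2),round(ctrl.read_gripper_width(),4))
K,T,c=pose("wrist"); im,d=ctrl.grab_frame("wrist"); 
cv2.imwrite("pics/p3.png",cv2.resize(im[180:330,360:560],None,fx=4,fy=4,interpolation=2))
K,T,c=pose("scene"); s,_=ctrl.grab_frame("scene")
for x in ctrl.pinpoint("scene","casting_center")[:3]:
    q=on_plane(x["pixel"],.061,K,T)[0]; print(x["confidence"],((q-n)@R).round(4))
cv2.imwrite("pics/p3_s.png",cv2.resize(s[150:220,215:285],None,fx=8,fy=8,interpolation=2)); print(ctrl.read_time())
E
```

```text
[-0.2172  0.0004  0.0126] [11.47  0.56 -4.74] 0.0115
0.89 [-0.004   0.0039  0.013 ]
22.85
```

View pics/p3.png

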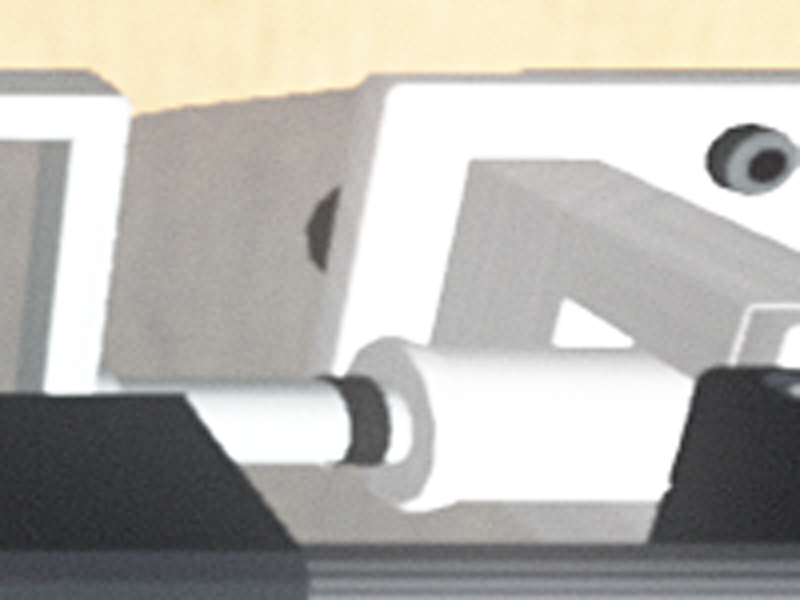

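View pics/p3_s.png

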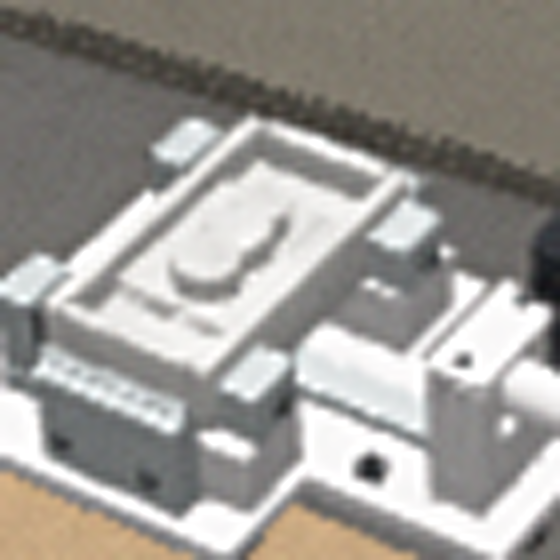

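The casting is flat, square and tight between the jaw pads and the front stops. The ring has not moved after 1 s.

```bash
python3 -c "
from bench import ctrl
print(ctrl.hand_in(), ctrl.read_time())"
```

```text
the job is handed in; nothing more can be done
the job is handed in; nothing more can be done
```

The casting is clamped in the nest, and I handed the job in with the gripper still holding the handle and the rod at its mark. The clock read about 23 s.

**Placing the casting:** I gripped it across the 60 mm and lowered it onto the rails until it touched, then let go. It lay at x = +5.1 mm, y = −0.2 mm from the nest middle, with its rim level at about 26.5 mm.

**Pulling the handle:** With the fingers fully open, the stirrup only fits off-centre. I put the back finger into the opening and closed on the bar, which drew it part of the way. Then I pulled slowly to the mark.

**Last checks that agreed:**
- The whole dark ring is in view, with about 2–3 mm of bright rod behind it, so the rod is out about 32–33 mm. The pull was about 11 N.
- Nothing moved over a 1 s wait.
- The scene picture shows the casting flat and square, held between the jaw pads and the front stops.

**Checks that disagreed or were skipped:**
- The scene-camera network put the clamped casting at (−4, +4) mm instead of about (0, 0). That camera is the coarser one, and I went by the pictures.
- The gripper read 11.5 mm on the 13 mm bar.
- A steady downward force of about 5 N stayed on the tool.
- I did not measure the other casting and the clamp blocks again. The arm never worked near them.

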